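# Draw a dropped bearing out from behind the wire guard with a hooked rod

### The job

A ball bearing has dropped into the chip tray behind its fixed wire guard, where no hand can go. Take the telescopic hooked rod by its handle, reach in under the guard and feel its hook in behind the bearing, and gently draw the bearing forward until it is firmly home against the tray's front lip, keeping a light, steady pull on it there for about a second; then lay the rod flat on the bench clear of the tray. Do not force anything, do not touch the bearing with the gripper, leave the bearing flat against the lip and leave the other things alone.

Things in the scene. Friction and masses are not known exactly. Their poses are not given: they have to be found in the camera images.
- hook_rod: telescopic hooked rod, 0.17 kg, lying flat. Squared wooden handle 100 (x) x 26 (y) x 28 mm high; origin at the centre of its underside, x along the rod to the hook, z up. Tube (18 mm thick at most) to x=138, then an 8 mm bar. The bar is drawn out to an unmeasured length: hook foot (centre line) from x=258 to 298 (stiff: it keeps its length below 30 N). No pose is given while the fingers hold it.
- tube_end (a point): end of the rod's tube, x=138, height 14 mm on the rod, axes as the rod's. From here the bar runs in line until 80 mm short of the foot, swings to y=+28 at 50 mm short, drops from height 14 to 4 at 33 mm short. The foot lies across the rod from y=+28 to -12, with a tip bent 8 mm back at y=-22; its underside is level with the handle's. A bearing nested in the hook has its centre 28 mm short of the foot's centre line, y=0.
- bearing: plain steel ball bearing, 48 mm across, 9 mm thick, 0.08 to 0.15 kg, lying flat in the tray behind the guard; origin at the centre of its underside. The hook cannot enter its bore: catch it by the outer edge.
- tray: fixed chip tray, 215 (x) x 140 mm (y); origin mid front edge at bench height, x into the tray, z up. Floor 3 mm thick, side rims 12, rear rim 18 mm high. Wire guard over it from x=67 mm to the rear: 62 mm clear height above the bench, 124 mm clear width, wires 22 mm apart; rear wires upright from floor to roof, inner face at x=209 (the foot can feel for them). All rigid; over 20 N on it, or 15 N on the bearing, counts as forced.
- front_lip: front lip of the tray, x=0 to 6 mm in the tray's frame, 140 mm long, top 9 mm above the bench (6 mm above the tray floor); origin and axes as the tray's. The bearing's centre is at x=30 mm when home. When the bearing meets it must be felt through the rod, since the rod's length is not measured.
- armature: bystander: wound armature lying near the tray, 37x100x37 mm, origin under its centre
- cap_stack: bystander: stack of plated end caps, 64 mm across, 31 mm high, origin under its centre
- motor_can: bystander: upright open motor can, 66 mm across, 86 mm high, origin under its centre

How it is judged:
By the outcome, as a careful person would: the job done as asked, in the order asked, and still so for the second after the job is handed in, with the robot touching nothing.
It also fails if it takes over 67 s, if anything falls off the work surface, if the arm or the gripper's body presses on something with over 40 N, if the wrist force passes 120 N, or if a joint passes its speed limit or range.

### The arm

A 6-joint arm with a two-finger parallel gripper is mounted at the origin on a cart in front of the work surface, level with it; the furniture and walls round the work are solid. World frame = base frame: x ahead of the robot, y to its left, z up, the work surface at z = 0. Lengths are in m, angles in rad, forces in N, time in s.
With the tool pointing down it reaches from about 0.35 to 0.775 m from the base axis. Payload 7.3 kg.
Tool frame: the origin (TCP) lies on the centre line of the jaws, within the pads' length; the fingertips stand 14 mm ahead of it and the grasp point (between the pads) lies 5 mm behind it; z points along the fingers, y is the direction in which the jaws open and shut (so a half turn about z gives the same grasp; the last joint's range is limited). The gripper opens to 92 mm and grips with 3 to 60 N. Pads are 19 mm wide; open, the fingers measure 130 mm over their backs; the gripper's body (75 mm by 190 mm) begins 47 mm behind the grasp point.
Start: joints at [-1.262, 0.342, 1.524, -0, 1.275, -0.146], TCP at [0.231, -0.472, 0.241] pointing down, gripper open.
Joint ranges: [-2.53, 2.53], [-0.77, 2.02], [0.04, 2.7], [-1, 4.14], [0.28, 2.66], [-3.11, 3.11]. Speed limits (rad/s): [2.57, 2.57, 3.14, 3.14, 3.14, 3.14].

### API

Orientations are given as [roll, pitch, yaw] about the fixed x, y, z axes, in that order (R = Rz(yaw) Ry(pitch) Rx(roll)).
In Python, from cell import telemetry, cams, robot gives the robot as it stands.
- The arm moves only by the tool servo_tool, never from a script. Its argument "targets" is text: rows parted by semicolons, each of 4 numbers parted by spaces: the shift along the tool's x, y, z in mm, then the turn about the tool's z in rad. In form: x y z yaw; .... A call has 1 to 20 rows; each row shifts and turns the pose as measured when the row begins, along the tool's axes as they then stand; what a row does not reach is not made up. A row lasts 1/8 s, in which the tool goes at most 62.5 mm and 10.7 degrees, less where a joint would pass 70% of its speed; a pose out of reach is approached as far as the arm can. A call with a gripper value outside its range is refused whole. "hand" is the opening, from 0 (shut) to 1 (fully open), set as the call begins (left out, the last holds). The fingers move at their own pace and stop on an object; "squeeze" is the grip in N (left out, the last holds). Time passes only in rows, so rows that do not move let the fingers close. It gives the time, the measured TCP pose, the force and the opening at its end, in the units of the state.
- telemetry.observe(): the state, without advancing time (a new reading comes with each control period).
- cams.read_camera(name): name is "scene" or "top" or "wrist"; returns a dict with "color" (384x512x3 uint8, red, green, blue), "K" (3x3 intrinsics, pixels), "k1" (the pictures are not rectified: a ray, as slopes to the right and down, at radius r is drawn at 1 + k1 r^2 times it, then the intrinsics apply), "R" (3x3) and "t" (3): a world point X has camera coordinates R X + t. Camera axes: x right, y down, z forward; pixel columns grow to the right and rows downward; lengths in m; the calibration is good to about 2 mm. A picture is of the moment at which its call begins. There is no depth.
- robot.hand_in(): hands the job in, once; it reports no verdict.
Trained networks look in a picture, given as the dict that the camera call returned (one of the last four; its "shot" number tells which), for a name from the list of things; names that differ only in an ending like _2 or _b are one class to them, and where a whole thing is asked for, a point or a joint stands for the part that bears it (a point fixed in the world has none). Each returns a list of dicts, best first, with "score" (0 to 1); they miss things now and then, are a little off and sometimes report something else, mostly with a low value. They report only what shows in the picture. A call takes as long as a camera call.
- cams.cut_out(picture, query): "region" (384x512 bool, what is visible of it) and "extent" ([centre column, centre row, width, height] in pixels, round what is visible of it).
The state is a dict: "time": time; "qpos": joint angles; "qvel": joint speeds; "joint_efforts": joint torques, N m; "tool_pos": TCP position; "tool_rot": TCP orientation; "contact_force": force on the tool from outside, world axes, zero at the start; "torque": the same for the moment, N m; "opening": finger opening in m.
Only numpy, scipy, OpenCV 4.12 (cv2) and the standard library are available. Lean on these libraries where they do the work, as an engineer would, in place of code of your own. Each camera call takes 0.05 s, during which the arm holds its last target.

## Working session

There is one attempt and no reset: what is moved stays moved. The work goes in short steps, Python scripts to look and compute and a tool call to move; the robot and the scene stay as the last step left them, time stands still between calls to the robot, and variables do not carry over. Pictures are saved under pics/ and viewed, and the job is handed in when it is done.

Besides the shell and the picture viewer there is one more tool, called after ">>>" in YAML: its name, and indented under it one key for each argument. servo_tool: Moves the arm, as the interface text tells. Its arguments: {"type":"object","properties":{"targets":{"type":"string"},"hand":{"type":"number"},"squeeze":{"type":"number"}},"required":["targets"]}

```bash
ls; mkdir -p pics; cat > h.py <<'E'
import numpy as np, cv2
from cell import telemetry, cams, robot
def shot(name,fn):
    p=cams.read_camera(name); cv2.imwrite('pics/'+fn,p['color'][:,:,::-1]); return p
def proj(p,X):
    X=np.atleast_2d(X); c=X@np.array(p['R']).T+np.array(p['t']); s=c[:,:2]/c[:,2:]
    r2=(s**2).sum(1,keepdims=True); s=s*(1+p['k1']*r2); K=np.array(p['K'])
    return s@K[:2,:2].T+K[:2,2]
def ray(p,uv):
    K=np.array(p['K']); d=np.linalg.inv(K[:2,:2])@(np.array(uv,float)-K[:2,2]); s=d.copy()
    for _ in range(20): s=d/(1+p['k1']*(s@s))
    R=np.array(p['R']); return -R.T@np.array(p['t']), R.T@np.array([s[0],s[1],1])
def onz(p,uv,z):
    o,d=ray(p,uv); return o+d*(z-o[2])/d[2]
E
python3 - <<'E'
from h import *
print(telemetry.observe())
import pickle
P={}
for n in ['scene','top','wrist']:
    p=shot(n,n+'0.png');P[n]=p
    print(n,np.array(p['R']).round(3).tolist(),np.array(p['t']).round(3),p['k1'],np.array(p['K']).round(1).tolist())
for n in ['top','scene']:
    for q in ['hook_rod','bearing','tray','front_lip','armature','cap_stack','motor_can','tube_end']:
        for r in cams.cut_out(P[n],q)[:2]: print(n,q,round(r['score'],2),np.round(r['extent'],1))
pickle.dump(P,open('P0.pkl','wb'))
E
```

```text
pics
{'time': 0.0, 'qpos': array([-1.26200696e+00,  3.42723512e-01,  1.52501113e+00, -1.85100242e-05,
        1.27541766e+00, -1.45996743e-01]), 'qvel': array([ 0.00033653, -0.00160896, -0.00045421, -0.00099058, -0.00172904,
        0.00100291]), 'joint_efforts': array([-9.92685818e-04, -4.31240129e+01, -2.44218224e+01,  7.17190979e-02,
        5.59310918e-02, -1.74656311e-04]), 'tool_pos': array([ 0.2305137 , -0.47125272,  0.2400466 ]), 'tool_rot': array([-3.14004703e+00, -2.09383259e-04,  4.54791353e-01]), 'contact_force': array([-0.0964819 , -0.66499525, -0.33995165]), 'torque': array([-0.01670552, -0.02011283,  0.01367993]), 'opening': 0.09166711661937352}
scene [[-0.615, -0.788, 0.0], [-0.573, 0.447, -0.687], [0.541, -0.423, -0.727]] [0.49  0.321 0.901] -0.081235010769521 [[417.6, 0.0, 256.1], [0.0, 417.6, 191.7], [0.0, 0.0, 1.0]]
top [[-0.03, -1.0, -0.003], [-0.991, 0.03, -0.13], [0.13, -0.001, -0.992]] [0.157 0.597 1.134] 0.028700603854481387 [[457.1, 0.0, 253.9], [0.0, 457.1, 192.8], [0.0, 0.0, 1.0]]
wrist [[0.439, -0.898, -0.001], [-0.861, -0.421, 0.285], [-0.257, -0.124, -0
[... 171 characters left out ...]
6 [338.2 244.1  16.   16.9]
top tray 0.96 [336.9 243.2  96.1  64.9]
top front_lip 0.45 [292.1 247.3   7.3  44.8]
top armature 0.76 [342.7 166.7  39.4  13.3]
top cap_stack 0.57 [362.6 140.3  25.5  28.1]
top motor_can 0.76 [140.2 178.4  31.8  31.4]
top tube_end 0.71 [180.7 234.8 123.4  34.6]
scene hook_rod 0.69 [225.8 268.2 106.6  84.9]
scene hook_rod 0.2 [157.8 234.6  35.2  40.6]
scene bearing 0.47 [347.6 195.4  18.7  20.9]
scene tray 0.78 [347.2 194.2  83.6  81.5]
scene front_lip 0.72 [321.1 217.4  31.5  22.9]
scene armature 0.58 [306.8 153.4  21.2  18.5]
scene cap_stack 0.77 [305.4 135.7  20.7  21. ]
scene motor_can 0.64 [157.3 235.5  34.6  42.2]
scene tube_end 0.8 [222.9 266.6 106.8  85.1]
```

```bash
python3 - <<'E'
import cv2
a=cv2.imread('pics/top0.png'); cv2.imwrite('pics/top0z.png',cv2.resize(a[110:310,100:420],None,fx=2.5,fy=2.5,interpolation=cv2.INTER_CUBIC))
a=cv2.imread('pics/scene0.png'); cv2.imwrite('pics/scene0z.png',cv2.resize(a[110:340,140:420],None,fx=2.6,fy=2.6,interpolation=cv2.INTER_CUBIC))
E
```

```text
(no output)
```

View pics/top0z.png

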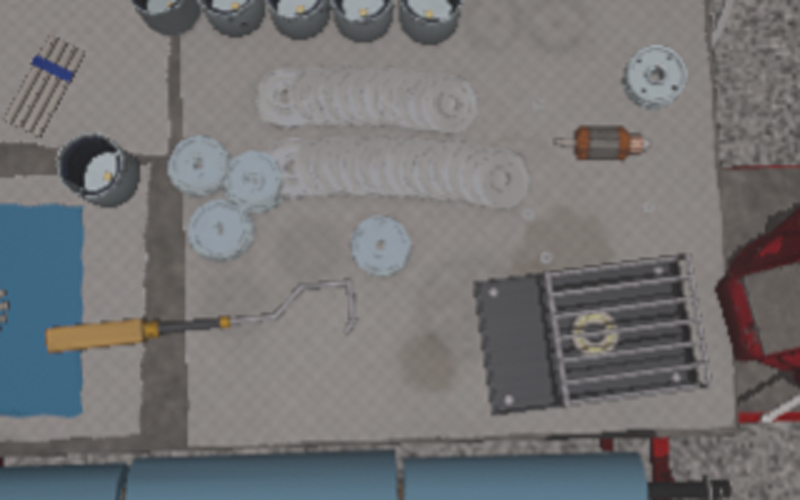

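View pics/scene0z.png

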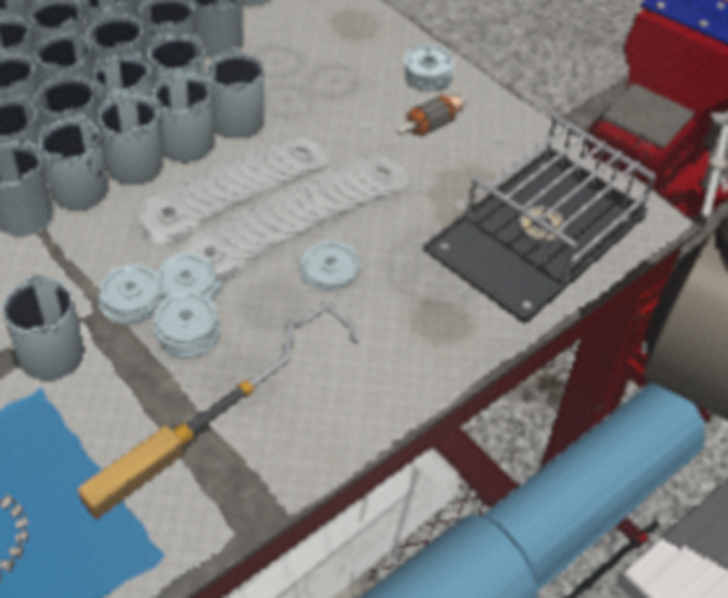

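View pics/top0.png

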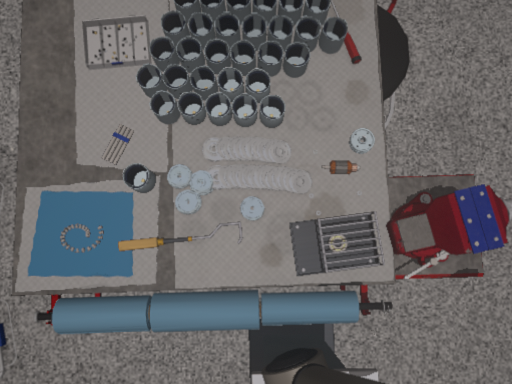

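```bash
python3 - <<'E'
from h import *
import pickle
P=pickle.load(open('P0.pkl','rb'));p=P['top']
Z=lambda x,y:(100+x/2.5,110+y/2.5)
for n,uv,z in [('lipFar',Z(476,284),.009),('lipNear',Z(493,413),.009),('bear',Z(595,333),.012),('rearfar rim',Z(688,256),.062),('rearnear',Z(707,385),.062),
 ('hback',Z(47,340),.02),('hfront',Z(143,331),.02),('tubeend',Z(225,321),.014),('bend1',Z(272,317),.014),('bend2',Z(303,286),.014),('corner',Z(348,281),.004),('tip',Z(352,331),.004),('endcap',Z(380,245),.02),('arm',Z(603,142),.02),('armleft',Z(555,142),.02),('canbase',Z(105,180),.04)]:
    print(n,onz(p,uv,z).round(4))
for q,z in [('bearing',.012),('hook_rod',.014),('tray',.01),('armature',.02),('cap_stack',.03),('motor_can',.05)]:
    r=cams.cut_out(p,q)[0]['region']; v,u=np.nonzero(r); print(q,len(u),onz(p,(u.mean(),v.mean()),z).round(4))
    if q=='hook_rod':
        c=p['color'].astype(int); hm=r&(c[:,:,0]-c[:,:,2]>50)
        v,u=np.nonzero(hm);X=np.array([onz(p,(a,b),.022) for a,b in zip(u,v)])
        m=X.mean(0);w=np.linalg.svd(X-m)[2][0];s=(X-m)@w;print('wood',m.round(4),w.round(4),s.min(),s.max())
s=P['scene']
S=lambda x,y:(140+x/2.6,110+y/2.6)
for n,uv,z in [('lipfar',S(427,245),.009),('lipnear',S(527,316),.009),('bear',S(541,222),.012),('tubeend',S(246,387),.014),('corner',S(327,306),.004),('tip',S(354,342),.004),('bend1',S(287,358),.014)]:
    print('scene',n,onz(s,uv,z).round(4))
E
```

```text
lipFar [0.5215 0.0455 0.009 ]
lipNear [0.3886 0.0335 0.009 ]
bear [ 0.4671 -0.0751  0.012 ]
rearfar rim [ 0.54   -0.1628  0.062 ]
rearnear [ 0.4125 -0.173   0.062 ]
hback [0.477  0.4889 0.02  ]
hfront [0.483  0.3906 0.02  ]
tubeend [0.4909 0.3072 0.014 ]
bend1 [0.4935 0.2585 0.014 ]
bend2 [0.5246 0.2258 0.014 ]
corner [0.529  0.1792 0.004 ]
tip [0.4768 0.1764 0.004 ]
endcap [0.5644 0.1445 0.02  ]
arm [ 0.6659 -0.0928  0.02  ]
armleft [ 0.6674 -0.0425  0.02  ]
canbase [0.6381 0.4251 0.04  ]
bearing 187 [ 0.4688 -0.0746  0.012 ]
hook_rod 769 [0.4914 0.3634 0.014 ]
wood [0.4821 0.43   0.022 ] [ 0.0678 -0.9977  0.    ] -0.0582932068889616 0.12705237923683382
tray 4586 [ 0.4676 -0.0703  0.01  ]
armature 429 [ 0.6659 -0.0922  0.02  ]
cap_stack 558 [ 0.7318 -0.1494  0.03  ]
motor_can 745 [0.6486 0.431  0.05  ]
scene lipfar [0.5233 0.0442 0.009 ]
scene lipnear [0.3898 0.0293 0.009 ]
scene bear [ 0.4696 -0.0746  0.012 ]
scene tubeend [0.4925 0.3051 0.014 ]
scene corner [0.5276 0.1779 0.004 ]
scene tip [0.4756 0.1853 0.004 ]
scene bend1 [0.4953 0.2539 0.014 ]
```

>>> servo_tool:
  targets: "0 0 0 -0.17;0 0 0 -0.17;0 0 0 -0.17;0 0 0 -0.17;0 0 0 -0.17;0 0 0 -0.17;0 0 0 -0.17;0 40 0 0;0 50 0 0;0 50 0 0;0 50 0 0;0 50 0 0;0 50 0 0"
  hand: 0.8
  squeeze: 40

```text
time: 2.88
tool_pos: [0.5241, -0.44, 0.2412]
tool_rot: [-3.141, 0.002, 1.679]
contact_force: [-0.8, 0.3, 0.7]
opening: 0.0735
```

>>> servo_tool:
  targets: "40 0 0 0;50 0 0 0;55 0 0 0;55 0 0 0;55 0 0 0;55 0 0 0;55 0 0 0;55 0 0 0;55 0 0 0;55 0 0 0;55 0 0 0;55 0 0 0;55 0 0 0;55 0 0 0;50 0 0 0;40 0 0 0;0 0 0 0"

```text
time: 5.0
tool_pos: [0.4316, 0.4227, 0.2368]
tool_rot: [3.139, -0.003, 1.682]
contact_force: [0.2, -0.8, -0.9]
opening: 0.0734
```

```bash
python3 - <<'E'
from h import *
import pickle
print(telemetry.observe()['tool_pos'],telemetry.observe()['tool_rot'],telemetry.observe()['contact_force'])
p=shot('wrist','w1.png');pickle.dump(p,open('w1.pkl','wb'))
r=cams.cut_out(p,'hook_rod')
print([(x['score'],np.round(x['extent'])) for x in r])
E
```

```text
[0.43156421 0.42267801 0.23676719] [ 3.13907075e+00 -2.56358695e-03  1.68239483e+00] [ 0.2311845  -0.84937792 -0.94055008]
[(0.79, array([293., 216.,  29., 189.]))]
```

View pics/w1.png

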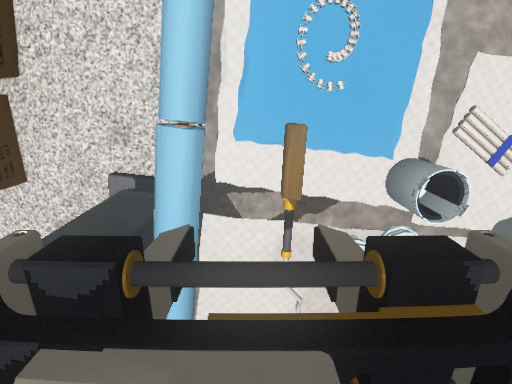

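```bash
python3 - <<'E'
from h import *
import pickle
p=pickle.load(open('w1.pkl','rb'))
a=p['color'][110:270,250:340,::-1];cv2.imwrite('pics/w1z.png',cv2.resize(a,None,fx=3.5,fy=3.5,interpolation=cv2.INTER_CUBIC))
for uv,z in [((285,124),.028),((307,124),.028),((302,199),.028),((282,196),.028),((286,254),.014)]: print(uv,onz(p,uv,z).round(4))
E
```

```text
(285, 124) [0.4627 0.4885 0.028 ]
(307, 124) [0.4894 0.4916 0.028 ]
(302, 199) [0.4985 0.3959 0.028 ]
(282, 196) [0.4717 0.397  0.028 ]
(286, 254) [0.4919 0.3063 0.014 ]
```

View pics/w1z.png

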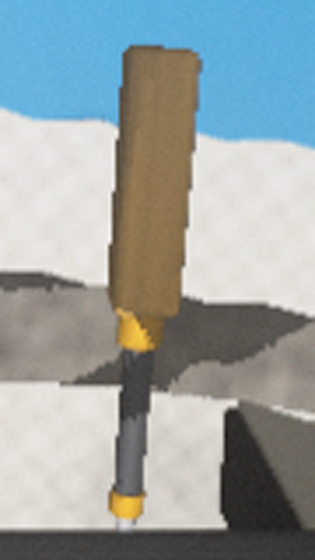

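>>> servo_tool:
  targets: "-9 25 0 0.024;0 26 0 0;0 0 30 0;0 0 40 0;0 0 30 0;0 0 0 0"

```text
time: 5.85
tool_pos: [0.4897, 0.4063, 0.1371]
tool_rot: [3.137, -0.0, 1.645]
contact_force: [-0.2, -0.4, 0.9]
opening: 0.0734
```

>>> servo_tool:
  targets: "12 -6 0 -0.013;0 0 30 0;0 0 30 0;0 0 20 0;0 0 0 0"

```text
time: 6.48
tool_pos: [0.4866, 0.4223, 0.0652]
tool_rot: [3.124, -0.008, 1.659]
contact_force: [-1.0, 0.2, 0.8]
opening: 0.0733
```

>>> servo_tool:
  targets: "-4 -4 0 0;0 0 0 0;0 0 0 0"

```text
time: 6.85
tool_pos: [0.4842, 0.4193, 0.0698]
tool_rot: [3.118, -0.012, 1.66]
contact_force: [-0.0, -0.6, -0.1]
opening: 0.0735
```

```bash
python3 - <<'E'
from h import *
o=telemetry.observe();print(o['tool_pos'],o['tool_rot'],o['contact_force'],o['qvel'])
import pickle
p=shot('wrist','w2.png')
o=telemetry.observe();print(o['tool_pos'],o['tool_rot'],o['contact_force'])
E
```

```text
[0.48415959 0.41934217 0.06979209] [ 3.11779041 -0.01159171  1.65966272] [-0.04636226 -0.64866719 -0.10840034] [ 0.00039955 -0.01269608  0.00176325  0.00010354  0.00212991  0.00055886]
[0.48415352 0.41935097 0.06974672] [ 3.1178429  -0.01155751  1.65971481] [ 0.03788389 -1.06979355 -0.52390001]
```

View pics/w2.png

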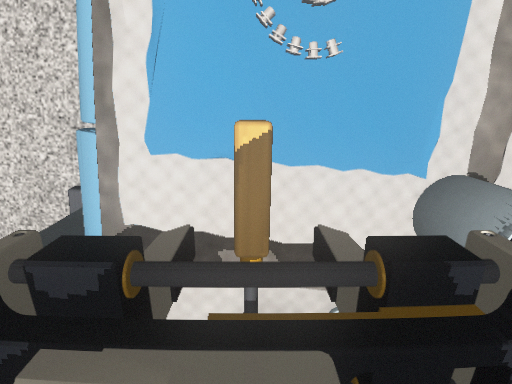

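>>> servo_tool:
  targets: "0 -1 15 0;0 0 15 0;0 0 12 0;0 0 6 0;0 0 0 0;0 0 0 0"

```text
time: 7.65
tool_pos: [0.4838, 0.4195, 0.017]
tool_rot: [3.12, -0.011, 1.659]
contact_force: [1.1, 0.0, 0.2]
opening: 0.0732
```

>>> servo_tool:
  targets: "0 0 0 0;0 0 0 0;0 0 0 0;0 0 0 0;0 0 0 0;0 0 0 0"
  hand: 0.15
  squeeze: 45

```text
time: 8.4
tool_pos: [0.4845, 0.4201, 0.0186]
tool_rot: [3.118, -0.012, 1.66]
contact_force: [0.7, 0.0, -0.3]
opening: 0.0254
```

>>> servo_tool:
  targets: "0 0 -6 0;0 0 -12 0;0 0 -12 0;0 0 -12 0;0 0 -8 0;0 0 0 0;0 0 0 0"

```text
time: 9.28
tool_pos: [0.4832, 0.4193, 0.0726]
tool_rot: [3.117, -0.012, 1.659]
contact_force: [0.7, 0.7, -1.4]
opening: 0.0259
```

```bash
python3 - <<'E'
from h import *
import pickle
o=telemetry.observe();print(o['tool_pos'],o['tool_rot'],o['contact_force'],o['torque'])
p=shot('top','t2.png');s=shot('scene','s2.png');pickle.dump((p,s),open('P2.pkl','wb'))
a=p['color'][190:290,100:420,::-1];a=cv2.resize(a,None,fx=2.5,fy=2.5,interpolation=cv2.INTER_CUBIC)
b=s['color'][150:340,140:420,::-1];b=cv2.resize(b,(800,543),interpolation=cv2.INTER_CUBIC)
cv2.imwrite('pics/t2z.png',a);cv2.imwrite('pics/s2z.png',b)
E
```

```text
[0.48322221 0.41927887 0.07255629] [ 3.11716803 -0.01213151  1.65943554] [ 0.65039118  0.74015693 -1.3831206 ] [ 0.09289793 -0.03770882 -0.01261689]
```

View pics/t2z.png

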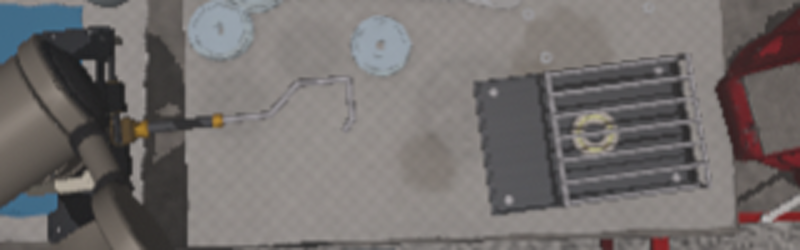

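View pics/s2z.png

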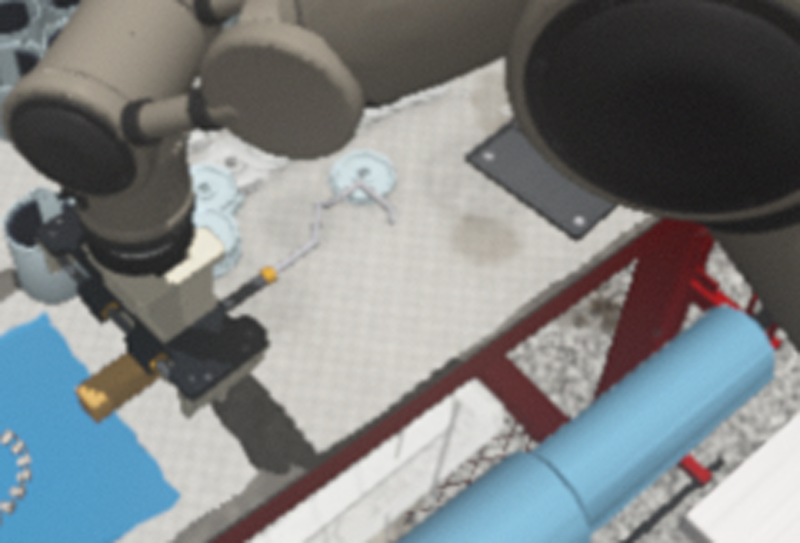

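```bash
cat >> h.py <<'E'
def tri(obs):
    A=np.zeros((3,3));b=np.zeros(3)
    for p,uv in obs:
        o,d=ray(p,uv);d/=np.linalg.norm(d);M=np.eye(3)-np.outer(d,d);A+=M;b+=M@o
    X=np.linalg.solve(A,b); return X,[np.linalg.norm(proj(p,X)[0]-uv) for p,uv in obs]
E
python3 - <<'E'
from h import *
import pickle
t,s=pickle.load(open('P2.pkl','rb'))
for n,a,b in [('corner',(240.4,222),(267.4,215.8)),('tip',(239.2,241.2),(276.9,227.4)),('tube',(187.2,238.4),(233.8,245.9))]:
    print(n,tri([(t,a),(s,b)]))
P0=pickle.load(open('P0.pkl','rb'));t,s=P0['top'],P0['scene']
Z=lambda x,y:(100+x/2.5,110+y/2.5)
S=lambda x,y:(140+x/2.6,110+y/2.6)
for n,a,b in [('corner',Z(350,281),S(327,306)),('tip',Z(350,332),S(354,342)),('tube',Z(227,321),S(248,386)),('bear',Z(595,333),S(541,222))]:
    print('rest',n,tri([(t,a),(s,b)]))
# tray model overlay
def frame(o,a): 
    return lambda x,y,z: np.array([o[0]+x*np.cos(a)-y*np.sin(a),o[1]+x*np.sin(a)+y*np.cos(a),z])
F=frame((.4555,.039),-1.479)
for nm,p,c in [('top',t,(180,270,270,410)),('scene',s,(140,240,290,420))]:
    im=p['color'][:,:,::-1].copy();k=5
    r0,r1,c0,c1=c;im=cv2.resize(im[r0:r1,c0:c1],None,fx=k,fy=k,interpolation=cv2.INTER_CUBIC)
    def L(A,B,col):
        q=(np.array(proj(p,np.array([A,B])))-[c0,r0]+.5)*k
        cv2.line(im,*[tuple(int(v) for v in x) for x in q],col,1)
    for A,B in [((0,-.07,.009),(0,.07,.009)),((0,-.07,.009),(.215,-.07,.012)),((0,.07,.009),(.215,.07,.012)),((.215,-.07,.018),(.215,.07,.018)),((.067,-.062,.062),(.067,.062,.062)),((.006,-.07,.009),(.006,.07,.009))]:
        L(F(*A),F(*B),(0,255,0))
    cv2.imwrite(f'pics/ov_{nm}.png',im)
E
```

```text
corner (array([0.52666324, 0.17448207, 0.05139206]), [np.float64(0.06716723798224421), np.float64(0.06574975571800308)])
tip (array([0.47978995, 0.17981051, 0.05379379]), [np.float64(0.5894701848701263), np.float64(0.5882755889121735)])
tube (array([0.48940876, 0.30628595, 0.07231853]), [np.float64(0.22551884713735923), np.float64(0.23515477676543492)])
rest corner (array([0.52893963, 0.17700431, 0.00199404]), [np.float64(0.08602161753491112), np.float64(0.08492920120823316)])
rest tip (array([ 0.47762089,  0.18032227, -0.00281381]), [np.float64(0.8836173952413696), np.float64(0.890385516556408)])
rest tube (array([0.49046895, 0.30441537, 0.01747794]), [np.float64(0.12031987819805728), np.float64(0.1261808504839331)])
rest bear (array([ 0.46789558, -0.07405236,  0.01364124]), [np.float64(0.42848055286063985), np.float64(0.3886992605190552)])
```

View pics/ov_top.png

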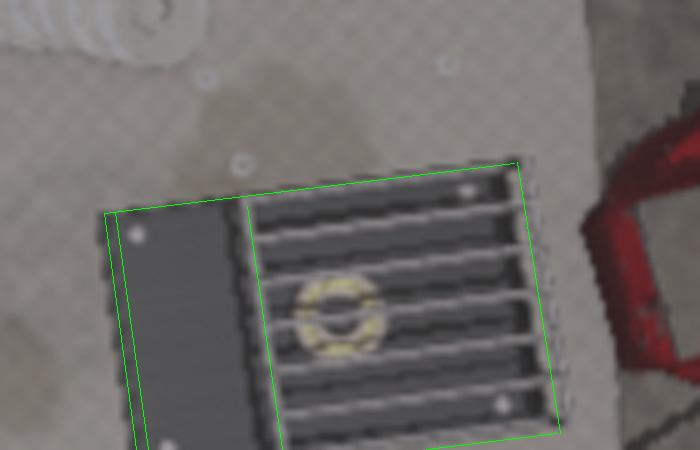

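View pics/ov_scene.png

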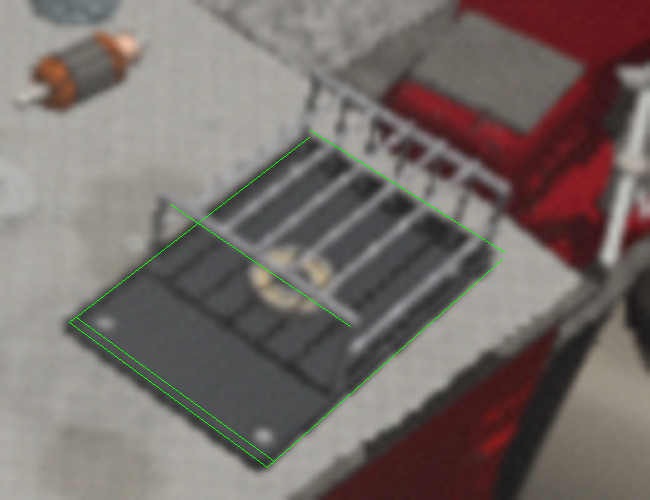

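>>> servo_tool:
  targets: "-10 -12 0 0;-20 -12 0 0;-20 -12 0 0;-20 -10 0 0;-20 -5 0 0;-15 0 0 0;-5 0 0 0;0 0 8 0;0 0 10 0;0 0 8 0;0 0 0 0;0 0 0 0"

```text
time: 10.88
tool_pos: [0.4409, 0.3033, 0.0383]
tool_rot: [3.121, -0.011, 1.661]
contact_force: [0.4, -0.7, -1.5]
opening: 0.0259
```

```bash
cat > look.py <<'E'
from h import *
import pickle,sys
n=sys.argv[1]
o=telemetry.observe();print(o['tool_pos'].round(4),o['tool_rot'].round(4),o['contact_force'].round(2),o['torque'].round(3),o['opening'],o['time'])
p=shot('top',f't{n}.png');pickle.dump(p,open(f'P{n}.pkl','wb'))
a=p['color'][190:290,240:400,::-1];a=cv2.resize(a,None,fx=5,fy=5,interpolation=cv2.INTER_CUBIC)
cv2.imwrite(f'pics/t{n}z.png',a)
if len(sys.argv)>2:
    s=shot('scene',f's{n}.png')
    cv2.imwrite(f'pics/s{n}z.png',cv2.resize(s['color'][130:330,180:420,::-1],None,fx=3,fy=3,interpolation=cv2.INTER_CUBIC))
E
python3 look.py 3 s
```

```text
[0.4409 0.3033 0.0383] [ 3.1213 -0.0108  1.661 ] [ 0.45 -0.67 -1.5 ] [ 0.072 -0.052  0.028] 0.025921139873636777 10.875
```

View pics/t3z.png

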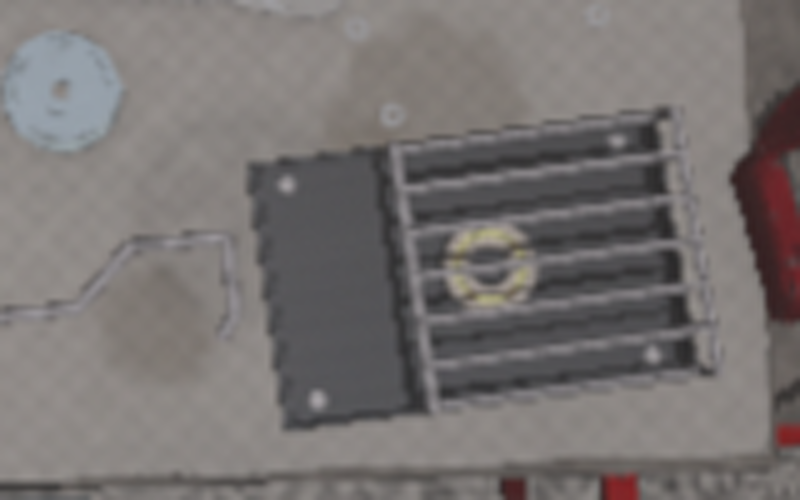

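View pics/s3z.png

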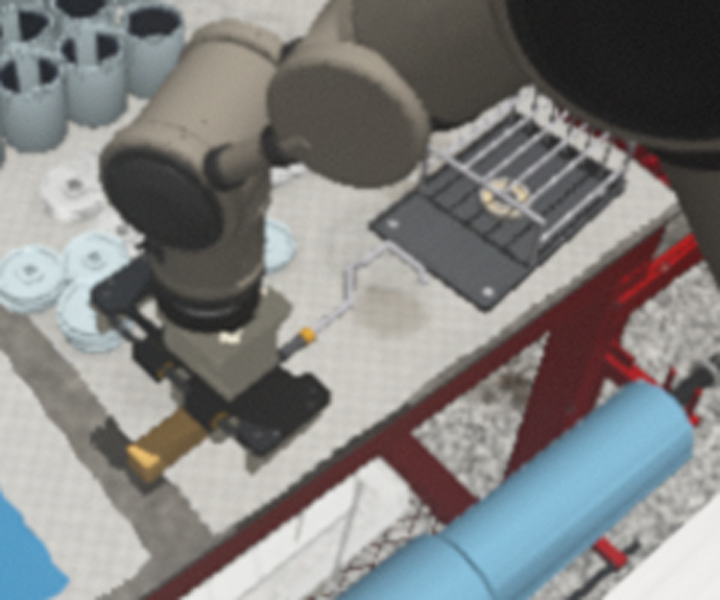

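```bash
python3 - <<'E'
from h import *
import pickle
t=pickle.load(open('P3.pkl','rb'));s=pickle.load(open('P0.pkl','rb'))['scene']
T=lambda x,y:(240+x/5-.4,190+y/5-.4)
S=lambda x,y:(180+x/3-.33,130+y/3-.33)
print(tri([(t,T(229,237)),(s,S(390,246))]),tri([(t,T(232,325)),(s,S(426,280))]))
c=onz(t,T(229,237),.024);e=onz(t,T(237,312),.024);b1=onz(t,T(78,310),.034);b2=onz(t,T(132,243),.034)
print(c,e,b1,b2)
print('bear',onz(t,T(491,267),.012),'lip',onz(t,T(249,163),.009),onz(t,T(286,430),.009))
E
```

```text
(array([0.48630729, 0.06054314, 0.02306473]), [np.float64(0.20458783264943267), np.float64(0.1950716221689608)]) (array([0.44092604, 0.05997476, 0.01849642]), [np.float64(0.5051747912118097), np.float64(0.4891386945406307)])
[0.48666303 0.06095723 0.024     ] [0.4484173  0.05837746 0.024     ] [0.45182655 0.13957759 0.034     ] [0.48478107 0.11107711 0.034     ]
bear [ 0.46762864 -0.07457518  0.012     ] lip [0.5252678  0.04800515 0.009     ] [0.3876478  0.03459233 0.009     ]
```

>>> servo_tool:
  targets: "0 0 -4 0;-15 0 0 0;-20 0 0 0;-20 0 0 0;-20 0 0 0;-20 0 0 0;-15 0 0 0;0 0 0 0"

```text
time: 11.98
tool_pos: [0.4516, 0.1859, 0.0434]
tool_rot: [3.118, -0.011, 1.66]
contact_force: [0.1, -0.2, -0.9]
opening: 0.0257
```

>>> servo_tool:
  targets: "-15 0 0 0;-15 0 0 0;-15 0 0 0;-12 1 0 0;-3 0 0 0;0 0 0 0"

```text
time: 12.72
tool_pos: [0.4586, 0.1225, 0.0429]
tool_rot: [3.117, -0.011, 1.66]
contact_force: [-0.7, -0.3, -1.1]
opening: 0.0262
```

```bash
python3 look.py 4 s
```

```text
[0.4586 0.1225 0.0429] [ 3.1174 -0.011   1.6604] [-0.66 -0.26 -1.09] [ 0.043 -0.092  0.006] 0.026151360622443155 12.725
```

View pics/t4z.png

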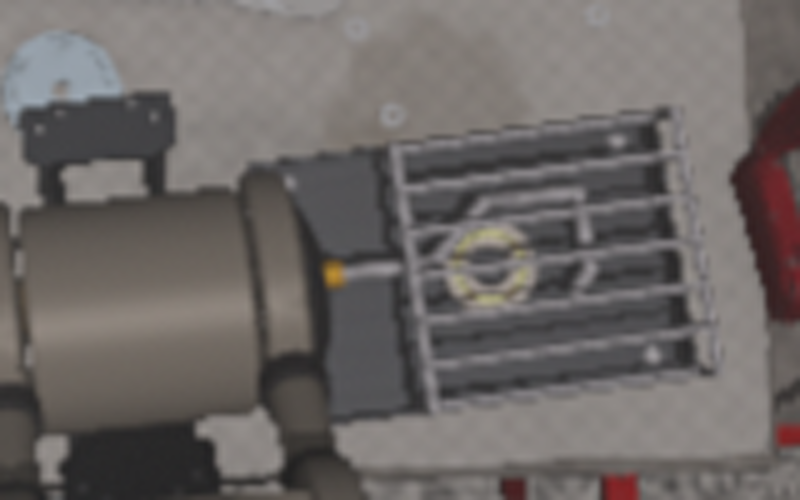

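View pics/s4z.png

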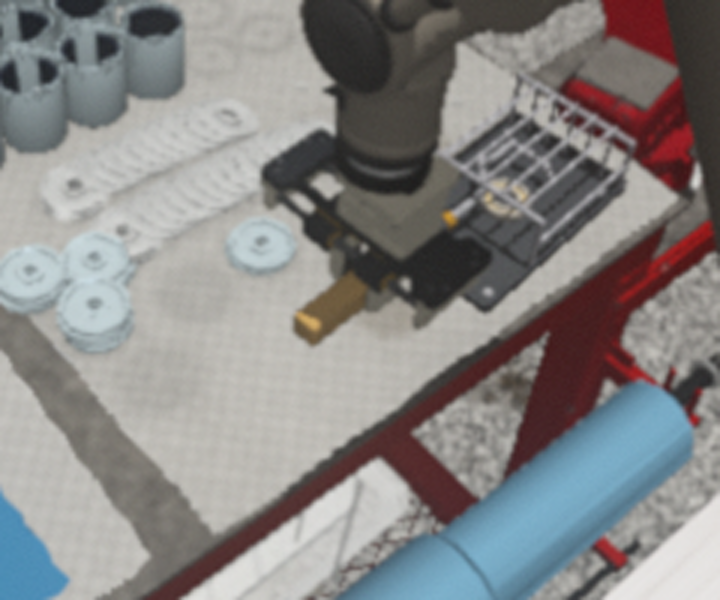

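```bash
python3 - <<'E'
from h import *
import pickle
t=pickle.load(open('P4.pkl','rb'))
T=lambda x,y:(240+x/5-.4,190+y/5-.4)
u=np.array([np.sin(.0955),-np.cos(.0955)]);v=np.array([np.cos(.0955),np.sin(.0955)])
b=np.array([.4677,-.0745])
for n,q,z in [('corner',T(583,192),.028),('foot',T(587,232),.028),('foot2',T(596,268),.028),('tip',T(581,290),.028),('bar',T(535,196),.032),('b2',T(483,205),.038),('tube',T(338,273),.038)]:
    X=onz(t,q,z)[:2]-b; print(n,(X@u).round(4),(X@v).round(4))
E
```

```text
corner 0.0495 0.0319
foot 0.0484 0.0115
foot2 0.0501 -0.0072
tip 0.0408 -0.0172
bar 0.0241 0.0328
b2 -0.004 0.0314
tube -0.0818 0.0066
```

>>> servo_tool:
  targets: "0 0 6 0;0 0 6 0;0 0 4 0;0 0 0 0"

```text
time: 13.32
tool_pos: [0.4584, 0.1241, 0.0254]
tool_rot: [3.118, -0.011, 1.663]
contact_force: [-0.8, -0.6, -0.8]
opening: 0.0256
```

>>> servo_tool:
  targets: "0 0 1.5 0;0 0 0 0;0 0 0 0"

```text
time: 13.7
tool_pos: [0.4586, 0.1241, 0.0239]
tool_rot: [3.118, -0.011, 1.663]
contact_force: [0.1, -0.1, -1.7]
opening: 0.0257
```

```bash
python3 look.py 5
```

```text
[0.4586 0.1241 0.0239] [ 3.1179 -0.0111  1.6629] [ 0.06 -0.07 -1.66] [ 0.041 -0.109 -0.   ] 0.025725457748764693 13.7
```

View pics/t5z.png

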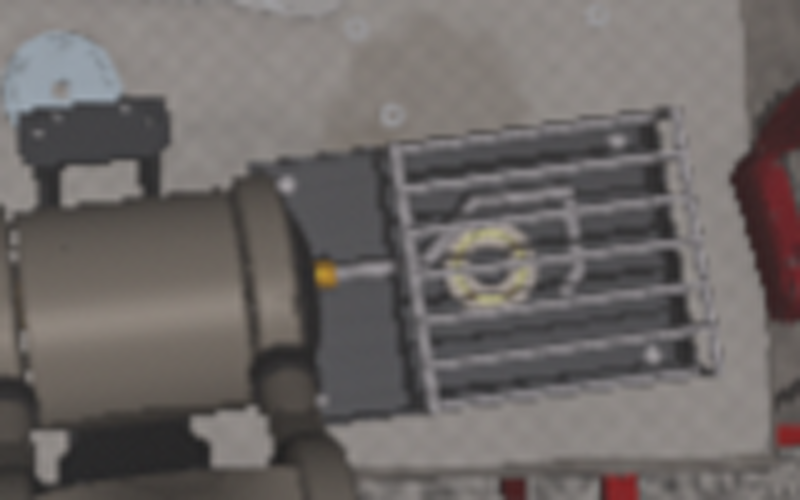

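>>> servo_tool:
  targets: "4 0 0 0;5 0 0 0;4 0 0 0;2 0 0 0;2 0 0 0;2 0 0 0;2 0 0 0;2 0 0 0;0 0 0 0"

```text
time: 14.88
tool_pos: [0.4563, 0.1487, 0.0243]
tool_rot: [3.118, -0.011, 1.663]
contact_force: [-0.4, -0.1, -1.4]
opening: 0.0255
```

```bash
python3 look.py 6
```

```text
[0.4563 0.1487 0.0243] [ 3.1178 -0.0111  1.663 ] [-0.45 -0.09 -1.38] [ 0.008 -0.072 -0.02 ] 0.025478493933875378 14.875
```

View pics/t6z.png

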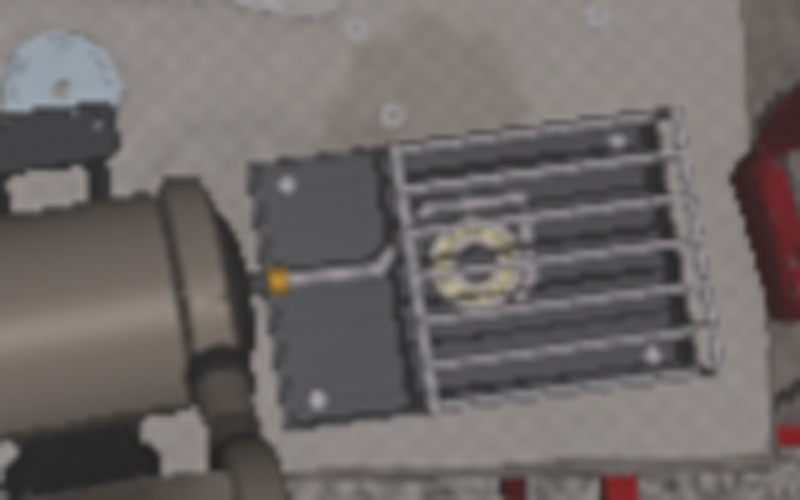

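>>> servo_tool:
  targets: "3 0 0 0;4 0 0 0;4 0 0 0;4 0 0 0;4 0 0 0;4 0 0 0;4 0 1 0;4 0 0 0;4 0 0 0;4 0 0 0;4 0 0 0;4 0 0 0;4 0 0 0;3 0 0 0;0 0 0 0"

```text
time: 16.8
tool_pos: [0.4511, 0.2064, 0.0239]
tool_rot: [3.118, -0.011, 1.663]
contact_force: [-0.9, -1.5, -2.0]
opening: 0.0257
```

```bash
python3 look.py 7
```

```text
[0.4511 0.2064 0.0239] [ 3.1175 -0.011   1.6633] [-0.9  -1.55 -1.97] [ 0.067 -0.046 -0.036] 0.025732767375890687 16.8
```

View pics/t7z.png

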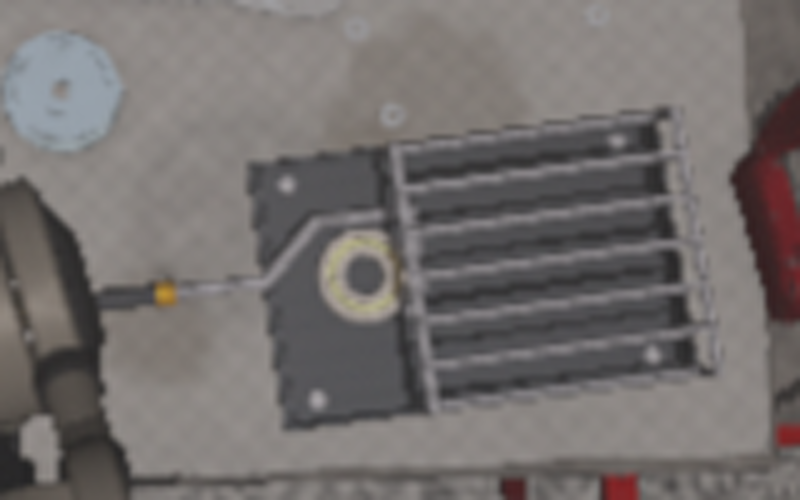

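>>> servo_tool:
  targets: "3 0 0 0;4 0 0 0;3 0 0 0;2 0 0 0;2 0 0 0;0 0 0 0"

```text
time: 17.6
tool_pos: [0.4497, 0.2211, 0.024]
tool_rot: [3.118, -0.011, 1.663]
contact_force: [-1.0, -0.5, -1.4]
opening: 0.0254
```

>>> servo_tool:
  targets: "1 0 0 0;1 0 0 0;1 0 0 0;1 0 0 0"

```text
time: 18.1
tool_pos: [0.4493, 0.2251, 0.024]
tool_rot: [3.118, -0.011, 1.663]
contact_force: [-0.0, -0.9, -1.1]
opening: 0.0258
```

>>> servo_tool:
  targets: "1 0 0 0;1 0 0 0"

```text
time: 18.35
tool_pos: [0.4491, 0.2272, 0.024]
tool_rot: [3.118, -0.011, 1.663]
contact_force: [-0.2, -0.5, -1.1]
opening: 0.026
```

>>> servo_tool:
  targets: "1 0 0 0;1 0 0 0"

```text
time: 18.6
tool_pos: [0.4489, 0.2294, 0.024]
tool_rot: [3.118, -0.011, 1.663]
contact_force: [-0.1, -0.8, -1.0]
opening: 0.0258
```

```bash
python3 look.py 8
```

```text
[0.4489 0.2294 0.024 ] [ 3.1178 -0.0109  1.6626] [-0.08 -0.8  -1.  ] [-0.008 -0.155 -0.023] 0.02576057749894435 18.6
```

View pics/t8z.png

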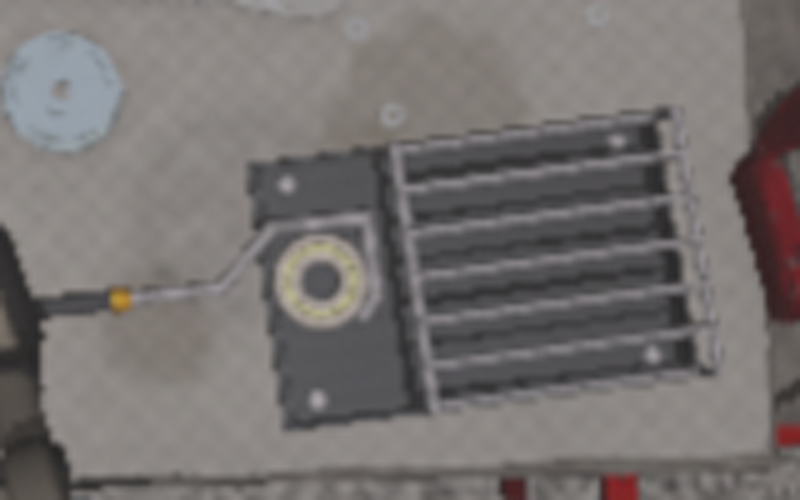

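>>> servo_tool:
  targets: "1 0 1 0;1 0 0 0"

```text
time: 18.9
tool_pos: [0.4484, 0.2304, 0.0228]
tool_rot: [3.119, -0.009, 1.664]
contact_force: [1.2, -7.6, -1.2]
opening: 0.0257
```

>>> servo_tool:
  targets: "1 0 0 0"

```text
time: 19.02
tool_pos: [0.448, 0.2304, 0.0225]
tool_rot: [3.12, -0.007, 1.664]
contact_force: [1.0, -6.8, -1.4]
opening: 0.0259
```

>>> servo_tool:
  targets: "1 0 0 0"

```text
time: 19.15
tool_pos: [0.4476, 0.2304, 0.0223]
tool_rot: [3.122, -0.006, 1.664]
contact_force: [-0.1, -7.3, -2.4]
opening: 0.0258
```

>>> servo_tool:
  targets: "1 0 0 0"

```text
time: 19.27
tool_pos: [0.4473, 0.2304, 0.0221]
tool_rot: [3.123, -0.004, 1.665]
contact_force: [0.6, -7.4, -1.1]
opening: 0.0256
```

>>> servo_tool:
  targets: "0.7 0.3 -0.2 0;0.7 0.3 -0.2 0;0.7 0.3 -0.2 0;0.7 0.3 -0.2 0"

```text
time: 19.77
tool_pos: [0.4475, 0.2304, 0.0221]
tool_rot: [3.126, 0.0, 1.665]
contact_force: [0.3, -5.6, -0.8]
opening: 0.026
```

>>> servo_tool:
  targets: "0.7 0.2 -0.2 0;0.7 0.2 -0.2 0;0.7 0.2 -0.2 0;0.7 0.2 -0.2 0;0.7 0.2 -0.2 0;0.7 0.2 -0.2 0"

```text
time: 20.52
tool_pos: [0.4472, 0.2306, 0.0222]
tool_rot: [3.131, 0.007, 1.667]
contact_force: [1.1, -5.5, -2.3]
opening: 0.026
```

```bash
python3 look.py 9
```

```text
[0.4472 0.2306 0.0222] [3.1315 0.0067 1.6669] [ 1.05 -5.45 -2.26] [-0.87  -0.187  0.001] 0.02599566562631299 20.525
```

View pics/t9z.png

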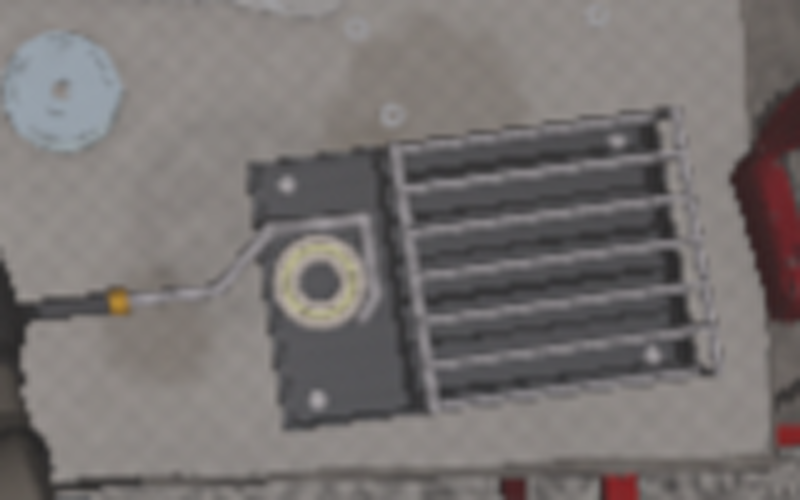

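>>> servo_tool:
  targets: "0 0 0 0;-2 0 0 0;-2 1 -0.5 0;-2 1 -0.5 0;-2 1 -0.5 0;0 0 0 0"

```text
time: 21.32
tool_pos: [0.4515, 0.2231, 0.024]
tool_rot: [3.131, 0.005, 1.666]
contact_force: [-0.1, -0.0, -1.7]
opening: 0.0259
```

```bash
python3 look.py 10
```

```text
[0.4515 0.2231 0.024 ] [3.1305 0.0055 1.6662] [-0.09 -0.01 -1.65] [ 0.079 -0.03   0.029] 0.02592052898672929 21.325
```

View pics/t10z.png

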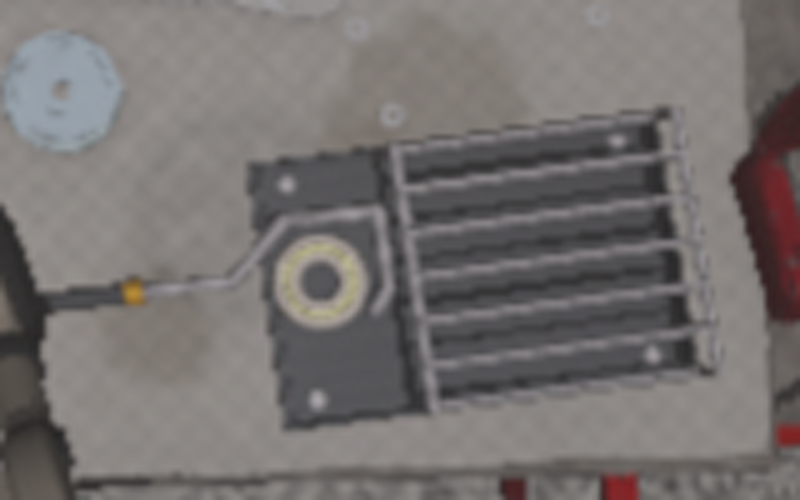

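>>> servo_tool:
  targets: "0 0 -3 0;0 0 -5 0;0 0 -5 0;0 0 -5 0;0 0 -2 0;0 0 0 0"

```text
time: 22.12
tool_pos: [0.4513, 0.2235, 0.0458]
tool_rot: [3.13, 0.005, 1.667]
contact_force: [-0.3, -0.5, -1.5]
opening: 0.0259
```

```bash
python3 look.py 11
```

```text
[0.4513 0.2235 0.0458] [3.1299 0.0053 1.6665] [-0.29 -0.5  -1.47] [ 0.067 -0.082 -0.033] 0.02591757200606874 22.125
```

View pics/t11z.png

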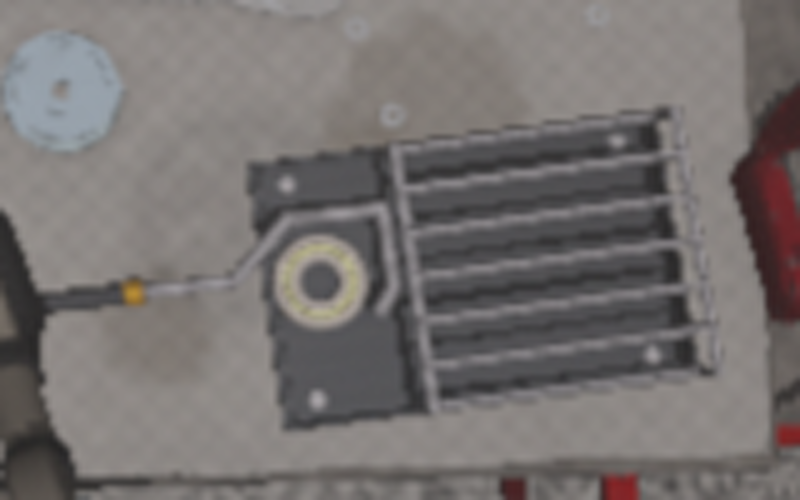

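>>> servo_tool:
  targets: "6 0 0 0;9 0 -3 0;10 0 -6 0;15 0 -6 0;20 0 0 0;20 0 0 0;20 0 0 0;20 0 0 0;20 0 0 0;15 0 0 0;8 0 0 0;0 0 0 0"

```text
time: 23.68
tool_pos: [0.4337, 0.3986, 0.0619]
tool_rot: [3.129, 0.004, 1.668]
contact_force: [0.3, -0.3, -1.6]
opening: 0.0256
```

```bash
python3 look.py 12 s; python3 - <<'E'
import cv2
a=cv2.imread('pics/t12.png');cv2.imwrite('pics/t12w.png',cv2.resize(a[150:300,90:410],None,fx=2.5,fy=2.5,interpolation=cv2.INTER_CUBIC))
E
```

```text
[0.4337 0.3986 0.0619] [3.1289 0.0044 1.6684] [ 0.29 -0.35 -1.55] [ 0.044 -0.09  -0.08 ] 0.025588441933788845 23.675
```

View pics/t12w.png

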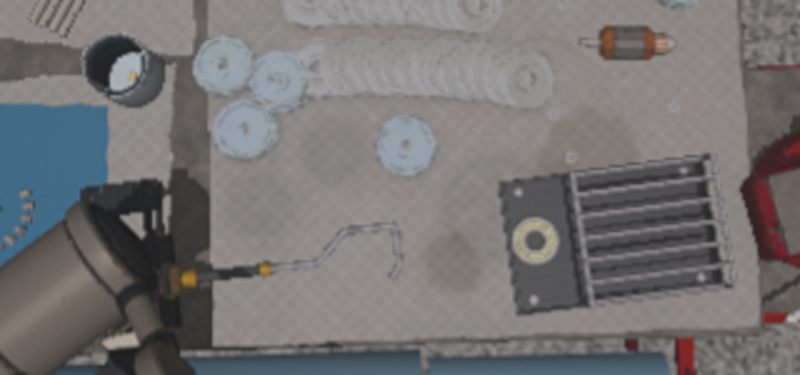

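View pics/s12z.png

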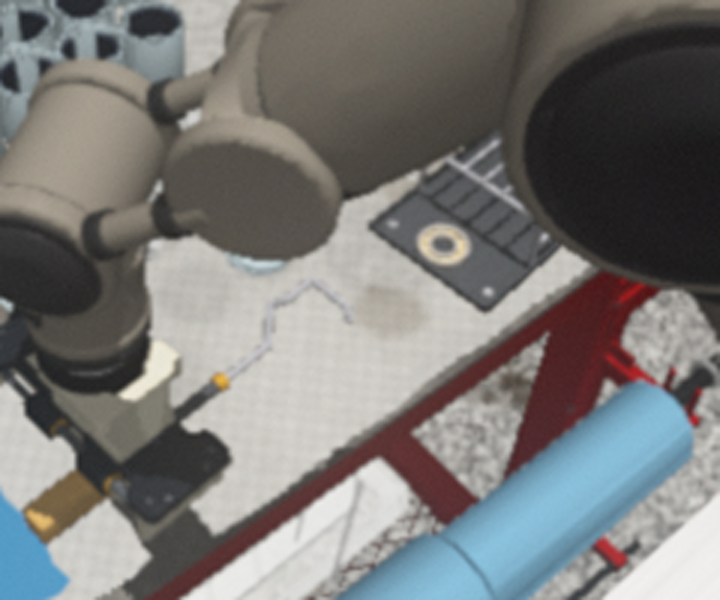

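>>> servo_tool:
  targets: "0 10 0 0;0 15 0 0;0 0 10 0;0 0 10 0;0 0 10 0;0 0 6 0;0 0 3 0;0 0 0 0"

```text
time: 24.78
tool_pos: [0.4612, 0.3983, 0.0196]
tool_rot: [3.131, 0.006, 1.665]
contact_force: [0.3, -0.4, -1.2]
opening: 0.0258
```

>>> servo_tool:
  targets: "0 0 1 0;0 0 0 0"

```text
time: 25.02
tool_pos: [0.4615, 0.3985, 0.0194]
tool_rot: [3.13, 0.005, 1.666]
contact_force: [-0.0, -0.9, -0.6]
opening: 0.0255
```

```bash
python3 look.py 13 s; python3 - <<'E'
import cv2
a=cv2.imread('pics/t13.png');cv2.imwrite('pics/t13w.png',cv2.resize(a[190:290,90:290],None,fx=4,fy=4,interpolation=cv2.INTER_CUBIC))
E
```

```text
[0.4615 0.3985 0.0194] [3.1299 0.0054 1.6656] [-0.05 -0.89 -0.56] [ 0.123 -0.051  0.062] 0.02547023685007875 25.025
```

View pics/t13w.png

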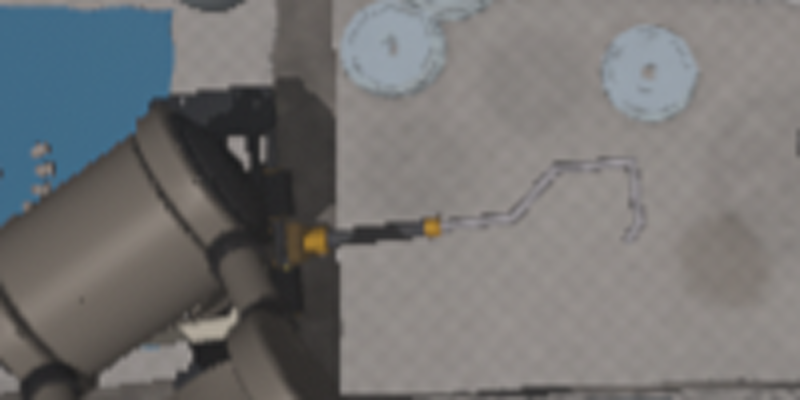

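View pics/s13z.png

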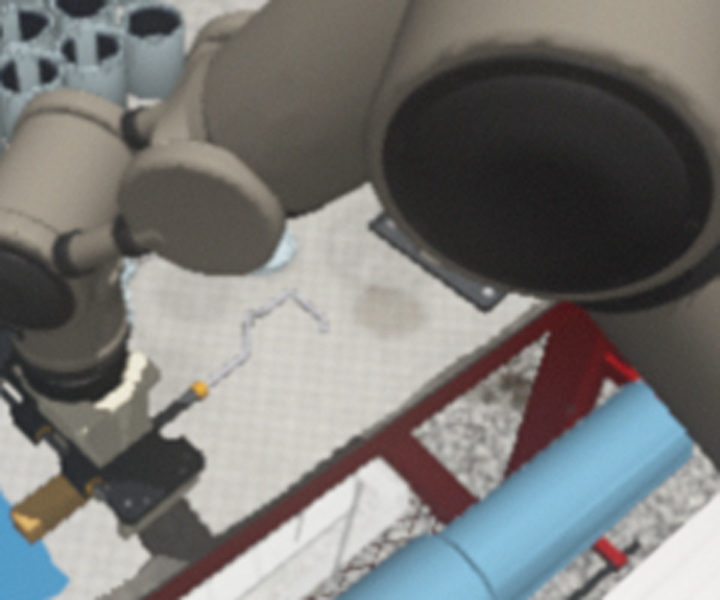

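>>> servo_tool:
  targets: "0 0 1 0;0 0 0 0"

```text
time: 25.38
tool_pos: [0.4618, 0.3987, 0.019]
tool_rot: [3.129, 0.005, 1.666]
contact_force: [-0.6, -0.7, 0.2]
opening: 0.0256
```

>>> servo_tool:
  targets: "0 0 0 0;0 0 0 0;0 0 0 0;0 0 0 0;0 0 0 0"
  hand: 0.7

```text
time: 26.0
tool_pos: [0.462, 0.3989, 0.0188]
tool_rot: [3.129, 0.005, 1.666]
contact_force: [-0.0, 0.3, 0.1]
opening: 0.064
```

>>> servo_tool:
  targets: "0 0 -10 0;0 0 -20 0;0 0 -30 0;0 0 -40 0;0 0 -40 0;0 0 -40 0;0 0 -20 0;0 0 0 0"

```text
time: 27.0
tool_pos: [0.4591, 0.3996, 0.2302]
tool_rot: [3.125, 0.003, 1.666]
contact_force: [0.4, 0.3, -0.9]
opening: 0.064
```

```bash
python3 look.py 14 s; python3 - <<'E'
import cv2
a=cv2.imread('pics/t14.png');cv2.imwrite('pics/t14w.png',cv2.resize(a[150:300,90:410],None,fx=2.5,fy=2.5,interpolation=cv2.INTER_CUBIC))
from h import *
shot('wrist','w14.png')
E
```

```text
[0.4591 0.3996 0.2302] [3.1253e+00 2.9000e-03 1.6657e+00] [ 0.38  0.31 -0.89] [-0.016 -0.087 -0.049] 0.06403511080819914 27.0
```

View pics/t14w.png

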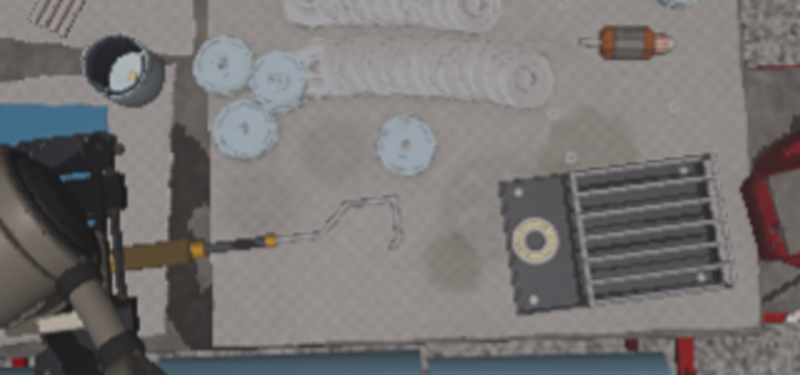

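View pics/w14.png

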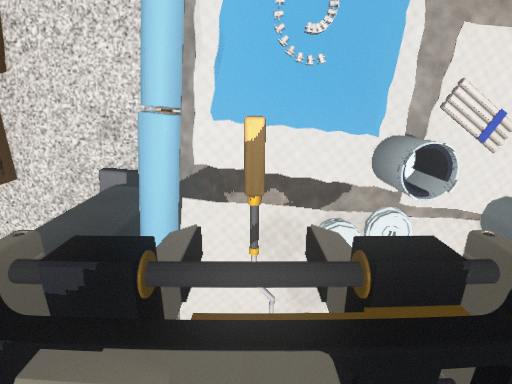

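```bash
python3 - <<'E'
from h import *
p=cams.read_camera('top')
r=cams.cut_out(p,'bearing')[0];b=onz(p,r['extent'][:2],.012)
u=np.array([np.sin(.095),-np.cos(.095)]);print(r['score'],b,(b[:2]-[.456,.041])@u)
a=cv2.imread('pics/t9.png')[225:265,295:325].astype(int);c=p['color'][225:265,295:325,::-1].astype(int)
print(telemetry.observe()['contact_force'])
robot.hand_in()
E
```

```text
0.66 [0.45941755 0.01367906 0.012     ] 0.02752192981807325
[-0.32173242 -0.02390284 -0.20256933]
the job is handed in; nothing more can be done
```

The bearing is home against the front lip, the rod is lying flat on the bench clear of the tray, and the job is handed in. It took about 27 s of the 67 s allowed.

- **Hooking:** I took the rod by its handle and passed the hook under the guard and over the bearing. I lowered it behind the bearing and drew it forward slowly, with about 1 N or less on the rod until it met the lip.
- **At the lip:** The bearing stopped dead, with the pull rising to about 7 N. I held it there for about 1.6 s at 5.5–7.5 N. I then slid the hook back off, lifted it and laid the rod down. In the pictures the bearing did not move as the hook came away.
- **Last checks:** The final camera measurement puts the bearing's centre at about 27.5 mm from the tray's front edge. That is 2.5 mm off the 30 mm expected at home, roughly what the 2 mm calibration and my tray fit allow. The later pictures show it flat against the lip. The other things visible in the final view look unmoved, and the gripper was open about 0.2 m above the bench, touching nothing.
- **Slight discrepancy:** The tool tilted by about one degree from vertical along the way. It had no visible effect on the rod or the bearing.

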